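Push a roll up the inclined gauging stand and hold it on the gauge

ROBOT

A 7-joint arm with a two-finger parallel gripper is mounted at the origin on a cart in front of the work surface, level with it; the furniture and walls round the work are solid. World frame = base frame: x ahead of the robot, y to its left, z up, the work surface at z = 0. Lengths are in m, angles in rad, forces in N, time in s.
With the tool pointing down it reaches from about 0.425 to 0.875 m from the base axis. Payload 8.4 kg.
Tool frame: the origin (TCP) lies midway between the tips of the shut fingers; the grasp point (between the pads) lies 19 mm behind it; z points along the fingers, y is the direction in which the jaws open and shut (so a half turn about z gives the same grasp; the last joint's range is limited). The gripper opens to 87 mm and grips with 3 to 60 N. Pads are 19 mm wide; open, the fingers measure 117 mm over their backs; the gripper's body (75 mm by 190 mm) begins 51 mm behind the grasp point.
Start: joints at [1.192, 0.333, 0.04, 1.465, -0.013, 1.343, -0.059], TCP at [0.179, -0.625, 0.183] pointing down, gripper open.
Joint ranges: [-2.58, 2.58], [-0.38, 2.09], [-1.3, 1.39], [0.25, 2.4], [-1.5, 4.64], [0.08, 2.09], [-2.65, 2.65]. Speed limits (rad/s): [2.22, 2.22, 2.79, 2.79, 3.14, 3.14, 3.14].

INTERFACE

Orientations are given as [roll, pitch, yaw] about the fixed x, y, z axes, in that order (R = Rz(yaw) Ry(pitch) Rx(roll)).
In Python, from bench import bot gives the robot as it stands. The module is installed in compiled form; this text tells all that it offers.
- The arm moves only by the tool send_rows, never from a script. Its argument "motion" is a list of rows, each an object of numbers: "x", "y", "z": the shift along the tool's x, y, z in units of 20 mm (1.0 is 20 mm); "wx", "wy", "wz": the turn, a rotation vector about the tool's x, y, z in units of 6 degrees (1.0 is 6 degrees); "claw": the closure, from -1 (fully open) to 1 (shut). In form: [{"x": .., "y": .., "z": .., "wx": .., "wy": .., "wz": .., "claw": ..}, ...]. A call has 1 to 12 rows; each row shifts and turns the commanded pose from where the row before left it, along the tool's axes as they then stand; what a row does not reach is not made up. A row lasts 1/8 s, in which the tool goes at most 62.5 mm and 10.7 degrees, less where a joint would pass 70% of its speed; a pose out of reach is approached as far as the arm can. A call with a number of a shift or a turn outside -1 to 1 is refused whole. A call with a gripper value outside its range is refused whole. The fingers move at their own pace and stop on an object; the grip force is fixed at half the most. Time passes only in rows, so rows that do not move let the fingers close. It gives the time, the measured TCP pose, the force and the opening at its end, in the units of the state.
- bot.sense(): the state, without advancing time (a new reading comes with each control period).
- bot.get_image(name): name is "scene" or "side" or "wrist"; returns (picture, depth): 384x512x3 uint8, red, green, blue; 384x512 float32, m along the optical axis (not along the pixel's ray), 0 where there is no reading.
- bot.camera_model(name): a dict with "mtx" (3x3 intrinsics, pixels), "R" (3x3) and "t" (3): a world point X has camera coordinates R X + t. Camera axes: x right, y down, z forward; pixel columns grow to the right and rows downward; lengths in m; the calibration is good to about 2 mm. A picture is of the moment at which its call begins: read the wrist's pose just before it. camera_model takes no time and is no camera call; for the wrist camera it gives the pose at the moment of the call.
- bot.close_job(): hands the job in, once; it reports no verdict.
The state is a dict: "clock": time; "joint_pos": joint angles; "dq": joint speeds; "effort": joint torques, N m; "tool_pos": TCP position; "orientation": TCP orientation; "contact_force": force on the tool from outside, world axes, zero at the start; "ft_torque": the same for the moment, N m; "opening": finger opening in m.
Only numpy, scipy, OpenCV 4.12 (cv2) and the standard library are available. Lean on these libraries where they do the work, as an engineer would, in place of code of your own. Each camera call takes 0.05 s, during which the arm holds its last target.

TASK

With the fingertips, slowly push the steel roll from the foot of the inclined stand up the ramp until it is fully home against the stop plate, with the gauge plunger pressed in, without letting it get away from you and run back down. Only push it, do not pick it up, and leave the tin, the little clamp and the pouch beside the stand alone. The program finishes while the fingers are still holding the roll pressed against the stop.

Things in the scene. Friction and masses are not known exactly. Their poses are not given: they have to be found in the camera images.
- roll: turned steel roll, about 0.5 kg, free to roll: barrel 40 mm diameter, 82 mm long, with a 16 mm diameter journal 12 mm long at each end (106 mm overall). Origin at its centre; its y axis is its long axis (x and z turn as it rolls). At the start it lies across the deck between the rails against the lip, centre at deck x = -99 mm, 20 mm above the deck's surface
- deck: sloping aluminium deck of a fixed gauging stand (base plate 320 x 120 mm on the bench), 104 mm wide, tilted 0.15 rad and rising away from the robot. Origin on the deck's upper surface, on its centre line, 35 mm above the bench; x points uphill along the slope, y across, z square to the surface. Two rails 8 mm high, at y = +-43 mm, guide the roll; unpushed, the roll runs back down
- stop (a point): centre of the downhill face of the stop plate (38 mm high, across the deck), at deck x = +105, y = 0, z = 20 mm; axes as the deck's. The roll is home when its centre is at deck x = +85 mm. A round dial gauge, top 29 mm above the deck's surface, lies behind the plate as far as deck x = +180 mm
- lip (a point): middle of the top of the low cross lip at the foot of the deck, at deck x = -117, z = 6 mm (6 mm thick, 6 mm high); the deck ends at x = -120 mm and below the lip there is open space down to the base plate and bench, so fingertips can come down behind the roll, over or just outside the lip
- plunger (a joint): the gauge's 9 mm brass plunger, sticking out 6 mm downhill from the stop plate at point stop: 0 = out, 0.006 m = pushed in flush. A light spring drives it out: 2 N at first, 4 N when flush. The roll meets it at deck x = +79 mm and pushes it in until the roll meets the stop plate, after which the push rises steeply
- tin: flat yellow tin with a grey lid, 36 x 50 x 20 mm, loose beside the stand (bystander); origin at the centre of its underside
- clamp: small steel and brass pin clamp, 15 x 42 x 26 mm, loose beside the stand (bystander); origin at the centre of its underside
- pouch: light-brown leather pouch, 34 x 100 x 26 mm, loose beside the stand (bystander); origin at the centre of its underside

How it is judged:
By the outcome, as a careful person would: the job done as asked, in the order asked, and still so for the second after the job is handed in, while the arm keeps its last pose, push and grip.
It also fails if it takes over 46 s, if anything falls off the work surface, if the arm or the gripper's body presses on something with over 40 N, if the wrist force passes 120 N, or if a joint passes its speed limit or range.

## Working session

There is one attempt and no reset: what is moved stays moved. The work goes in short steps, Python scripts to look and compute and a tool call to move; the robot and the scene stay as the last step left them, time stands still between calls to the robot, and variables do not carry over. Pictures are saved under pics/ and viewed, and the job is handed in when it is done.

Besides the shell and the picture viewer there is one more tool, called after ">>>" by a JSON object that holds its "name" and its "arguments", one argument or row to a line. send_rows: Moves the arm, as the interface text tells. Its arguments: {"type":"object","properties":{"motion":{"type":"array"}},"required":["motion"]}

```bash
mkdir -p pics; ls
python3 - <<'E'
from bench import bot
import cv2,numpy as np
s=bot.sense();print({k:np.round(v,3).tolist() for k,v in s.items()})
for n in ("scene","side"):
    m=bot.camera_model(n);p,d=bot.get_image(n)
    cv2.imwrite(f"pics/{n}0.png",p[:,:,::-1]);np.savez(f"pics/{n}0.npz",p=p,d=d,**m)
    print(n,m['mtx'].round(1).tolist(),(-m['R'].T@m['t']).round(3),m['R'][2].round(2))
E
```

```text
pics
{'clock': 0.0, 'joint_pos': [1.192, 0.334, 0.04, 1.466, -0.013, 1.343, -0.058], 'dq': [-0.0, -0.001, -0.001, -0.0, 0.002, 0.001, -0.001], 'effort': [-0.001, -65.636, 1.335, -40.381, -0.06, 0.045, 0.0], 'tool_pos': [0.179, -0.624, 0.182], 'orientation': [-3.14, 0.0, 0.28], 'contact_force': [0.238, -0.691, -0.291], 'ft_torque': [0.006, -0.009, -0.001], 'opening': 0.087}
scene [[486.9, 0.0, 250.2], [0.0, 486.9, 194.3], [0.0, 0.0, 1.0]] [-0.083 -0.465  0.432] [ 0.81  0.43 -0.41]
side [[386.4, 0.0, 253.9], [0.0, 386.4, 185.6], [0.0, 0.0, 1.0]] [0.332 0.572 0.49 ] [ 0.33 -0.8  -0.5 ]
```

View pics/scene0.png

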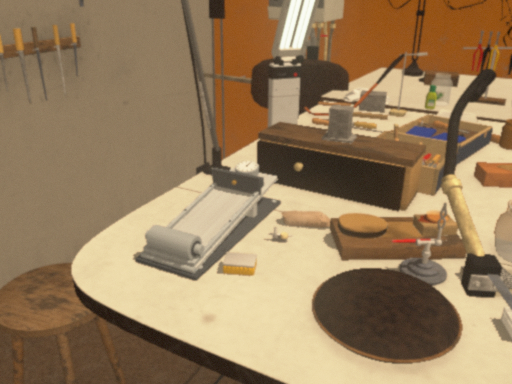

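View pics/side0.png

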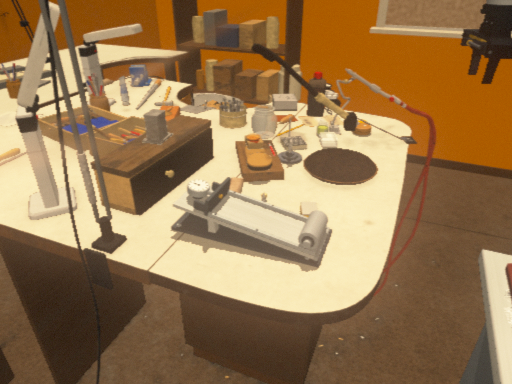

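The scene view shows the roll at about (175,244) and the stop plate at (238,180). The tin is at (238,263), the clamp at (278,236) and the pouch at (303,218). In the side view the roll is at (313,228) and the gauge at (200,190). Next I measure the deck from depth.

```bash
cat > h.py <<'E'
import numpy as np,cv2
def load(n):
    return np.load(f"pics/{n}.npz")
def cloud(z):
    d=z['d'];h,w=d.shape;u,v=np.meshgrid(np.arange(w),np.arange(h));K=z['mtx']
    c=np.stack([(u-K[0,2])/K[0,0]*d,(v-K[1,2])/K[1,1]*d,d],-1)
    P=(c-z['t'])@z['R'];P[d<=0]=np.nan
    return P
E
python3 - <<'E'
from h import *
z=load("scene0");P=cloud(z)
for (u,v) in [(150,256),(175,244),(240,180),(215,220),(200,225),(220,205),(238,263),(278,236),(303,218),(180,267),(300,250)]:
    print('sc',u,v,P[v,u].round(3),z['p'][v,u])
z2=load("side0");Q=cloud(z2)
for (u,v) in [(313,228),(270,220),(240,210),(200,190),(250,195),(307,207),(235,184),(264,195)]:
    print('sd',u,v,Q[v,u].round(3),z2['p'][v,u])
c=cv2.resize(z['p'][150:290,125:335][:,:,::-1],None,fx=3.8,fy=3.8,interpolation=cv2.INTER_CUBIC);cv2.imwrite("pics/c1.png",c)
c=cv2.resize(z2['p'][165:270,160:345][:,:,::-1],None,fx=4.3,fy=4.3,interpolation=cv2.INTER_CUBIC);cv2.imwrite("pics/c2.png",c)
E
```

```text
sc 150 256 [ 0.441 -0.004  0.014] [138 127 110]
sc 175 244 [ 0.446 -0.053  0.048] [155 146 127]
sc 240 180 [ 0.664 -0.047  0.076] [82 77 65]
sc 215 220 [ 0.566 -0.051  0.036] [219 200 169]
sc 200 225 [ 0.545 -0.033  0.031] [219 200 169]
sc 220 205 [ 0.612 -0.033  0.042] [221 201 169]
sc 238 263 [ 0.483 -0.144  0.02 ] [224 202 165]
sc 278 236 [ 0.613 -0.153  0.007] [128 109  89]
sc 303 218 [ 0.681 -0.172  0.018] [206 162 115]
sc 180 267 [ 0.44  -0.064  0.013] [136 126 107]
sc 300 250 [ 0.599 -0.202  0.   ] [233 213 165]
sd 313 228 [ 0.456 -0.013  0.06 ] [218 200 170]
sd 270 220 [ 0.553 -0.043  0.033] [236 220 181]
sd 240 210 [ 0.618 -0.038  0.044] [237 222 186]
sd 200 190 [ 0.7   -0.02   0.084] [243 229 192]
sd 250 195 [ 0.65  -0.167  0.001] [247 230 183]
sd 307 207 [ 0.501 -0.139  0.02 ] [240 221 178]
sd 235 184 [ 0.69  -0.166  0.024] [229 178 119]
sd 264 195 [ 0.606 -0.146  0.023] [197 166 119]
```

View pics/c1.png

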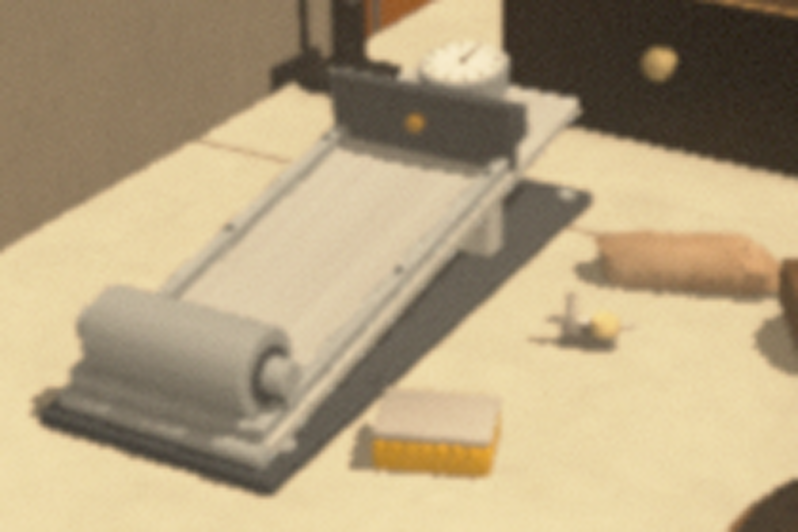

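View pics/c2.png

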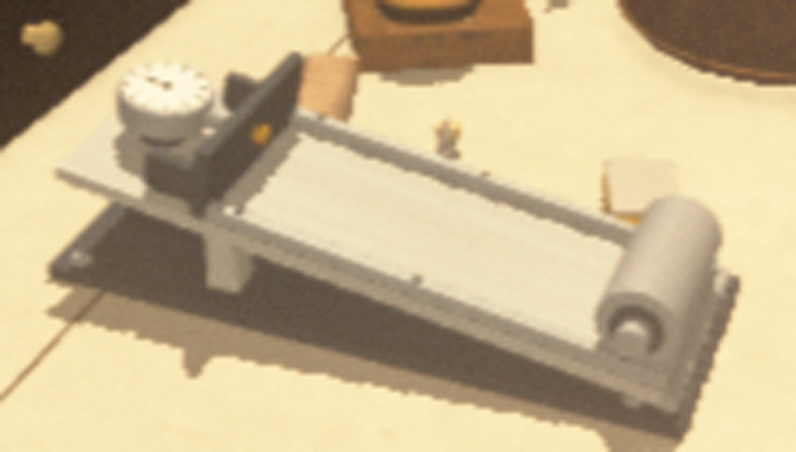

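```bash
cat > fit.py <<'E'
from h import *
from scipy.optimize import least_squares
out={}
allp=[]
for n in("scene0","side0"):
    z=load(n);P=cloud(z).reshape(-1,3);C=z['p'].reshape(-1,3).astype(int)
    ok=np.isfinite(P).all(1)&(P[:,0]>.38)&(P[:,0]<.80)&(P[:,1]>-.14)&(P[:,1]<.07)&(P[:,2]>-.005)&(P[:,2]<.12)
    P=P[ok];C=C[ok]
    # deck surface: bright & middle
    zz=P[:,2]
    m=(C.mean(1)>180)&(P[:,0]>.49)&(P[:,0]<.63)&(P[:,1]>-.065)&(P[:,1]<-.015)&(zz>.015)
    D=P[m]
    A=np.c_[D[:,:2],np.ones(len(D))];
    for _ in range(5):
        c=np.linalg.lstsq(A,D[:,2],rcond=None)[0];r=D[:,2]-A@c;k=abs(r)<.003;A=A[k];D=D[k]
    print(n,len(D),'plane',c.round(4),'tilt',np.arctan(np.hypot(c[0],c[1])),'yaw',np.arctan2(c[1],c[0]),'rms',r[k].std())
    bp=P[(C.mean(1)<150)&(zz>.004)&(zz<.018)]
    rc=cv2.minAreaRect(bp[:,:2].astype(np.float32)*1000);print('base',rc,len(bp), np.median(bp[:,2]))
    print(cv2.boxPoints(rc).round(1).tolist())
    dk=P[(C.mean(1)<115)&(zz>.05)&(P[:,0]>.6)]
    print('stop plate dark',len(dk),dk.min(0).round(3),dk.max(0).round(3))
    np.savez(f"pics/{n}_c.npz",P=P,C=C)
E
python3 fit.py
```

```text
scene0 1020 plane [ 0.1491  0.0002 -0.0495] tilt 0.14803014498382622 yaw 0.0013128883174013152 rms 0.0008626419748653281
base ((579.807373046875, -87.3944091796875), (148.55052185058594, 335.9164733886719), 76.54872131347656) 1974 0.007731190658457122
[[399.20001220703125, -120.5999984741211], [725.9000244140625, -198.6999969482422], [760.4000244140625, -54.20000076293945], [433.70001220703125, 23.899999618530273]]
stop plate dark 901 [ 0.659 -0.088  0.05 ] [0.718 0.016 0.089]
side0 1027 plane [ 0.152  -0.001  -0.0504] tilt 0.15086753686649454 yaw -0.006550341945995422 rms 0.0008476193013074774
base ((591.6522827148438, -53.91692352294922), (316.804931640625, 161.29544067382812), 0.48457813262939453) 2026 0.008317927411406707
[[432.6000061035156, 25.399999618530273], [433.8999938964844, -135.89999389648438], [750.7000122070312, -133.1999969482422], [749.4000244140625, 28.100000381469727]]
stop plate dark 546 [ 0.658 -0.085  0.05 ] [0.721 0.019 0.091]
```

Run:
```python
from h import *
t=.15
for n in("scene0","side0"):
    z=np.load(f"pics/{n}_c.npz");P=z['P'];C=z['C'].mean(1)
    O=np.array([.565,-.036,.035]);X=np.array([np.cos(t),0,np.sin(t)]);Z=np.array([-np.sin(t),0,np.cos(t)])
    d=np.c_[(P-O)@X,(P-O)[:,1],(P-O)@Z]*1000
    mid=d[(abs(d[:,0])<60)&(abs(d[:,1])<30)&(abs(d[:,2])<6)];print(n,'deck z med',np.median(mid[:,2]))
    # yaw by rails: top points z 6..10
    for lo in(-60,-30,0,30,60):
        r=d[(d[:,2]>5)&(d[:,2]<11)&(d[:,0]>lo)&(d[:,0]<lo+30)]
        a=r[r[:,1]<0,1];b=r[r[:,1]>0,1];print(lo,'rail y',len(a),np.percentile(a,[5,50,95]).round(1) if len(a) else'',len(b),np.percentile(b,[5,50,95]).round(1) if len(b) else'')
    f=d[(C<150)&(d[:,2]>12)&(d[:,2]<34)&(d[:,0]>85)&(d[:,0]<125)]
    for a,b in((-52,-25),(-25,0),(0,25),(25,52)):
        g=f[(f[:,1]>a)&(f[:,1]<b)];print('stop',a,len(g),np.percentile(g[:,0],[5,25,50,75]).round(1) if len(g) else '')
    s=d[(C<150)&(d[:,2]>12)&(d[:,2]<37)&(d[:,0]>85)&(d[:,0]<125)]
    print('stop y ext',np.percentile(s[:,1],[0.5,99.5]).round(1),'z top',np.percentile(s[:,2],99))
    r=d[(d[:,0]<-70)&(d[:,0]>-135)&(d[:,2]>22)&(d[:,2]<60)]
    print('roll top',len(r),'y',np.percentile(r[:,1],[1,99]).round(1),'ztop',np.percentile(r[:,2],98))
    for a,b in((-40,-15),(-15,15),(15,40)):
        g=r[(r[:,1]>a)&(r[:,1]<b)]
        A=np.c_[2*g[:,0],2*g[:,2],np.ones(len(g))];
        c=np.linalg.lstsq(A,(g[:,[0,2]]**2).sum(1),rcond=None)[0];R=np.sqrt(c[2]+c[0]**2+c[1]**2)
        # fixed radius fit
        from scipy.optimize import least_squares
        q=least_squares(lambda p:np.hypot(g[:,0]-p[0],g[:,2]-p[1])-20,[-99,20],loss='soft_l1').x
        print('roll',a,c[:2].round(1),R.round(1),'fixedR',q.round(1))
```

```text
scene0 deck z med -0.2759080994621734
-60 rail y 53 [-50.8 -48.4 -44.1] 46 [41.4 44.5 48.8]
-30 rail y 50 [-50.7 -47.9 -44.2] 47 [42.1 44.8 48.8]
0 rail y 46 [-50.4 -47.7 -44. ] 43 [42.2 44.9 49.5]
30 rail y 42 [-49.8 -47.8 -43.3] 41 [42.2 45.1 49.1]
60 rail y 44 [-50.1 -47.1 -43.4] 38 [42.9 45.3 50.1]
stop -52 137 [102.8 103.8 104.9 106.1]
stop -25 119 [100.4 103.5 104.4 105.4]
stop 0 103 [ 98.8 103.1 104.1 104.9]
stop 25 115 [101.7 103.  103.8 104.4]
stop y ext [-51.8  51.5] z top 36.89596261450439
roll top 1049 y [-54.   43.6] ztop 40.37578896010361
roll -40 [-101.7   21.6] 18.0 fixedR [-100.5   19.4]
roll -15 [-101.6   21.2] 18.3 fixedR [-100.6   19.5]
roll 15 [-102.4   22.2] 17.5 fixedR [-100.8   19.6]
side0 deck z med 0.6075581064228219
-60 rail y 45 [-49.3 -44.3 -42.2] 57 [43.4 48.4 50.6]
-30 rail y 45 [-50.2 -44.1 -41.9] 52 [44.2 48.5 50.6]
0 rail y 42 [-49.1 -43.7 -40.8] 52 [44.2 48.6 50.7]
30 rail y 40 [-49.2 -43.6 -41.8] 52 [44.  49.7 51.4]
60 rail y 43 [-48.1 -43.3 -40.3] 48 [44.8 49.7 52.3]
stop -52 39 [103.3 103.8 104.1 104.5]
stop -25 33 [101.1 103.2 103.5 103.8]
stop 0 54 [ 98.5 102.7 103.2 103.7]
stop 25 78 [102.5 102.9 103.3 116.2]
stop y ext [-48.5  54.6] z top 36.73856683246408
roll top 663 y [-40.5  52.1] ztop 41.03466408302006
roll -40 [-101.3   21.2] 19.1 fixedR [-101.2   20.1]
roll -15 [-101.6   21.2] 19.2 fixedR [-101.4   20.2]
roll 15 [-102.    23.4] 16.7 fixedR [-101.8   19.6]
```

Run:
```python
from h import *
for n in("scene0","side0"):
    P=cloud(load(n)).reshape(-1,3);P=P[np.isfinite(P).all(1)]
    m=(P[:,2]>.1)&(P[:,0]>.0)&(P[:,0]<.95)&(P[:,1]>-.75)&(P[:,1]<.3)
    Q=P[m];g=np.round(Q/ .05)*.05
    u,c=np.unique(g[:,:2].round(2),axis=0,return_counts=True)
    for a,k in zip(u,c):
        if k>4:
            s=Q[(abs(g[:,:2]-a)<.01).all(1)];print(n,a,k,'z',s[:,2].min().round(2),s[:,2].max().round(2))
```

```text
scene0 [ 0.45 -0.5 ] 785 z 0.1 0.13
scene0 [ 0.45 -0.45] 292 z 0.1 0.13
scene0 [ 0.5 -0.5] 151 z 0.12 0.13
scene0 [ 0.5  -0.45] 840 z 0.1 0.16
scene0 [ 0.55 -0.45] 446 z 0.15 0.19
scene0 [ 0.55 -0.4 ] 325 z 0.17 0.2
scene0 [ 0.6 -0.4] 460 z 0.2 0.25
scene0 [ 0.65 -0.4 ] 430 z 0.1 0.28
scene0 [ 0.7  -0.45] 165 z 0.27 0.3
scene0 [ 0.7 -0.4] 235 z 0.26 0.3
scene0 [ 0.75 -0.45] 141 z 0.28 0.31
scene0 [ 0.75 -0.4 ] 8 z 0.3 0.3
scene0 [0.8 0.1] 213 z 0.1 0.25
scene0 [0.8  0.15] 645 z 0.14 0.39
scene0 [ 0.85 -0.35] 53 z 0.1 0.11
scene0 [ 0.85 -0.3 ] 289 z 0.1 0.11
scene0 [ 0.85 -0.25] 256 z 0.1 0.11
scene0 [ 0.85 -0.2 ] 237 z 0.1 0.12
scene0 [ 0.85 -0.15] 257 z 0.1 0.12
scene0 [ 0.85 -0.1 ] 200 z 0.1 0.11
scene0 [ 0.85 -0.05] 168 z 0.1 0.11
scene0 [ 0.85 -0.  ] 126 z 0.1 0.11
scene0 [0.85 0.1 ] 8 z 0.1 0.12
scene0 [0.85 0.15] 301 z 0.1 0.29
scene0 [ 0.9  -0.35] 55 z 0.1 0.11
scene0 [ 0.9 -0.3] 192 z 0.11 0.11
scene0 [ 0.9  -0.25] 182 z 0.11 0.11
scene0 [ 0.9 -0.2] 415 z 0.11 0.18
scene0 [ 0.9  -0.15] 586 z 0.11 0.18
scene0 [ 0.9 -0.1] 145 z 0.11 0.11
scene0 [ 0.9  -0.05] 145 z 0.11 0.11
sce
[... 1632 characters left out ...]
83 z 0.1 0.12
side0 [ 0.85 -0.1 ] 173 z 0.1 0.11
side0 [ 0.85 -0.05] 193 z 0.1 0.11
side0 [0.85 0.  ] 198 z 0.1 0.11
side0 [0.85 0.1 ] 6 z 0.1 0.12
side0 [0.85 0.15] 677 z 0.1 0.29
side0 [ 0.9  -0.35] 13 z 0.11 0.11
side0 [ 0.9 -0.3] 113 z 0.11 0.12
side0 [ 0.9  -0.25] 121 z 0.11 0.11
side0 [ 0.9 -0.2] 106 z 0.11 0.18
side0 [ 0.9  -0.15] 657 z 0.11 0.18
side0 [ 0.9 -0.1] 185 z 0.11 0.12
side0 [ 0.9  -0.05] 207 z 0.11 0.11
side0 [0.9 0. ] 263 z 0.1 0.11
side0 [ 0.95 -0.35] 6 z 0.11 0.11
side0 [ 0.95 -0.3 ] 42 z 0.11 0.11
side0 [ 0.95 -0.25] 22 z 0.11 0.11
side0 [ 0.95 -0.15] 59 z 0.11 0.11
side0 [ 0.95 -0.1 ] 85 z 0.11 0.11
side0 [ 0.95 -0.05] 101 z 0.11 0.11
side0 [ 0.95 -0.  ] 74 z 0.1 0.11
```

>>> {"name": "send_rows", "arguments": {
  "motion": [
    {"z":-0.6,"wz":0.65,"claw":0.2},
    {"z":-0.6,"wz":0.65,"claw":0.2},
    {"z":-0.6,"wz":0.65,"claw":0.2},
    {"z":-0.6,"wz":0.65,"claw":0.2},
    {"x":0.6,"y":-0.9,"claw":0.2},
    {"x":0.6,"y":-0.9,"claw":0.2},
    {"x":0.6,"y":-0.9,"claw":0.2},
    {"x":0.6,"y":-0.9,"claw":0.2},
    {"x":0.6,"y":-0.9,"claw":0.2},
    {"x":0.6,"y":-0.9,"claw":0.2},
    {"x":0.6,"y":-0.9,"claw":0.2},
    {"x":0.6,"y":-0.9,"claw":0.2}
  ]
}}

```text
validation failed for argument at $.mo...
```

>>> {"name": "send_rows", "arguments": {
  "motion": [
    {"x":0,"y":0,"z":-0.6,"wx":0,"wy":0,"wz":0.65,"claw":0.2},
    {"x":0,"y":0,"z":-0.6,"wx":0,"wy":0,"wz":0.65,"claw":0.2},
    {"x":0,"y":0,"z":-0.6,"wx":0,"wy":0,"wz":0.65,"claw":0.2},
    {"x":0,"y":0,"z":-0.6,"wx":0,"wy":0,"wz":0.65,"claw":0.2}
  ]
}}

```text
clock: 0.6
tool_pos: [0.1794, -0.6244, 0.2307]
orientation: [-3.141, 0.0, 0.005]
contact_force: [0.4, 0.1, -0.2]
opening: 0.055
```

>>> {"name": "send_rows", "arguments": {
  "motion": [
    {"x":0.6,"y":-0.9,"z":0,"wx":0,"wy":0,"wz":0,"claw":0.2},
    {"x":0.6,"y":-0.9,"z":0,"wx":0,"wy":0,"wz":0,"claw":0.2},
    {"x":0.6,"y":-0.9,"z":0,"wx":0,"wy":0,"wz":0,"claw":0.2},
    {"x":0.6,"y":-0.9,"z":0,"wx":0,"wy":0,"wz":0,"claw":0.2},
    {"x":0.6,"y":-0.9,"z":0,"wx":0,"wy":0,"wz":0,"claw":0.2},
    {"x":0.6,"y":-0.9,"z":0,"wx":0,"wy":0,"wz":0,"claw":0.2},
    {"x":0.6,"y":-0.9,"z":0,"wx":0,"wy":0,"wz":0,"claw":0.2},
    {"x":0.6,"y":-0.9,"z":0,"wx":0,"wy":0,"wz":0,"claw":0.2},
    {"x":0.6,"y":-0.9,"z":0,"wx":0,"wy":0,"wz":0,"claw":0.2},
    {"x":0.6,"y":-0.9,"z":0,"wx":0,"wy":0,"wz":0,"claw":0.2},
    {"x":0.6,"y":-0.9,"z":0,"wx":0,"wy":0,"wz":0,"claw":0.2},
    {"x":0.6,"y":-0.9,"z":0,"wx":0,"wy":0,"wz":0,"claw":0.2}
  ]
}}

```text
clock: 2.1
tool_pos: [0.3225, -0.4064, 0.2309]
orientation: [3.141, -0.0, 0.008]
contact_force: [-0.4, 0.2, -0.6]
opening: 0.0347
```

>>> {"name": "send_rows", "arguments": {
  "motion": [
    {"x":0.4,"y":-0.95,"z":0,"wx":0,"wy":0,"wz":0,"claw":0.2},
    {"x":0.4,"y":-0.95,"z":0,"wx":0,"wy":0,"wz":0,"claw":0.2},
    {"x":0.4,"y":-0.95,"z":0,"wx":0,"wy":0,"wz":0,"claw":0.2},
    {"x":0.4,"y":-0.95,"z":0,"wx":0,"wy":0,"wz":0,"claw":0.2},
    {"x":0.4,"y":-0.95,"z":0,"wx":0,"wy":0,"wz":0,"claw":0.2},
    {"x":0.4,"y":-0.95,"z":0,"wx":0,"wy":0,"wz":0,"claw":0.2},
    {"x":0.4,"y":-0.95,"z":0,"wx":0,"wy":0,"wz":0,"claw":0.2},
    {"x":0.4,"y":-0.95,"z":0,"wx":0,"wy":0,"wz":0,"claw":0.2},
    {"x":0.4,"y":-0.95,"z":0,"wx":0,"wy":0,"wz":0,"claw":0.2},
    {"x":0.4,"y":-0.95,"z":0,"wx":0,"wy":0,"wz":0,"claw":0.2},
    {"x":0.4,"y":-0.95,"z":0,"wx":0,"wy":0,"wz":0,"claw":0.2},
    {"x":0.4,"y":-0.95,"z":0,"wx":0,"wy":0,"wz":0,"claw":0.2}
  ]
}}

```text
clock: 3.6
tool_pos: [0.4163, -0.1777, 0.2309]
orientation: [3.141, -0.0, 0.007]
contact_force: [0.5, -1.1, -0.4]
opening: 0.0347
```

>>> {"name": "send_rows", "arguments": {
  "motion": [
    {"x":0,"y":-0.9,"z":0,"wx":0,"wy":0,"wz":0,"claw":0.2},
    {"x":0,"y":-0.9,"z":0,"wx":0,"wy":0,"wz":0,"claw":0.2},
    {"x":0,"y":-0.9,"z":0,"wx":0,"wy":0,"wz":0,"claw":0.2},
    {"x":0,"y":-0.9,"z":0,"wx":0,"wy":0,"wz":0,"claw":0.2},
    {"x":0.1,"y":-0.9,"z":0.2,"wx":0,"wy":0,"wz":0,"claw":0.2},
    {"x":0.1,"y":-0.9,"z":0.2,"wx":0,"wy":0,"wz":0,"claw":0.2},
    {"x":0.1,"y":-0.9,"z":0.2,"wx":0,"wy":0,"wz":0,"claw":0.2},
    {"x":0.1,"y":-0.9,"z":0.2,"wx":0,"wy":0,"wz":0,"claw":0.2}
  ]
}}

```text
clock: 4.6
tool_pos: [0.423, -0.0336, 0.2145]
orientation: [-3.141, 0.0, 0.008]
contact_force: [-0.2, -0.9, -0.2]
opening: 0.035
```

>>> {"name": "send_rows", "arguments": {
  "motion": [
    {"x":0,"y":0.05,"z":0.8,"wx":0,"wy":0,"wz":0,"claw":0.2},
    {"x":0,"y":0.05,"z":0.8,"wx":0,"wy":0,"wz":0,"claw":0.2},
    {"x":0,"y":0,"z":0.8,"wx":0,"wy":0,"wz":0,"claw":0.2},
    {"x":0,"y":0,"z":0.8,"wx":0,"wy":0,"wz":0,"claw":0.2},
    {"x":0,"y":0,"z":0.8,"wx":0,"wy":0,"wz":0,"claw":0.2},
    {"x":0,"y":0,"z":0.8,"wx":0,"wy":0,"wz":0,"claw":0.2},
    {"x":0,"y":0,"z":0.8,"wx":0,"wy":0,"wz":0,"claw":0.2},
    {"x":0,"y":0,"z":0.8,"wx":0,"wy":0,"wz":0,"claw":0.2}
  ]
}}

```text
clock: 5.6
tool_pos: [0.4231, -0.0368, 0.0858]
orientation: [-3.142, 0.0, 0.008]
contact_force: [-0.5, 0.4, 0.0]
opening: 0.0345
```

```bash
cat > look.py <<'E'
import sys
from h import *
from bench import bot
i=sys.argv[1]
s=bot.sense();print(s['clock'],np.round(s['tool_pos'],4),np.round(s['orientation'],3),np.round(s['contact_force'],2))
ims=[]
for n in sys.argv[2:]:
    m=bot.camera_model(n);p,d=bot.get_image(n);np.savez(f"pics/{n}{i}.npz",p=p,d=d,**m)
    c=p[130:290,120:333] if n=='scene' else p[130:270,160:346]
    ims.append(cv2.resize(c[:,:,::-1],(395,297),interpolation=cv2.INTER_CUBIC))
cv2.imwrite(f"pics/l{i}.png",np.hstack(ims))
E
python3 look.py 1 scene side
```

```text
5.6 [ 0.4231 -0.0368  0.0858] [-3.142  0.     0.008] [-0.48  0.37  0.03]
```

View pics/l1.png

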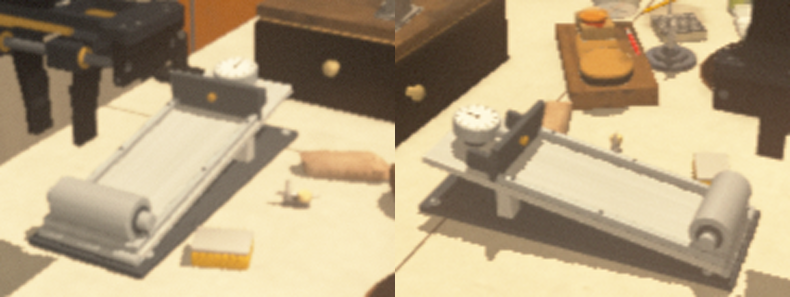

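The fingers hang behind and above the roll, at crop (35,130) and (85,145) in the scene view, and nothing is disturbed. I'll lower them to just under the roll's axis height.

>>> {"name": "send_rows", "arguments": {
  "motion": [
    {"x":0,"y":0,"z":0.8,"wx":0,"wy":0,"wz":0,"claw":0.2},
    {"x":0,"y":0,"z":0.8,"wx":0,"wy":0,"wz":0,"claw":0.2},
    {"x":0,"y":0,"z":0.6,"wx":0,"wy":0,"wz":0,"claw":0.2},
    {"x":0,"y":0,"z":0.4,"wx":0,"wy":0,"wz":0,"claw":0.2},
    {"x":0,"y":0,"z":0,"wx":0,"wy":0,"wz":0,"claw":0.2}
  ]
}}

```text
clock: 6.32
tool_pos: [0.4227, -0.0367, 0.0343]
orientation: [-3.141, 0.001, 0.008]
contact_force: [-0.7, -0.3, 1.1]
opening: 0.035
```

```bash
python3 look.py 2 scene side
```

```text
6.325 [ 0.4227 -0.0367  0.0343] [-3.141e+00  1.000e-03  8.000e-03] [-0.68 -0.28  1.06]
```

View pics/l2.png

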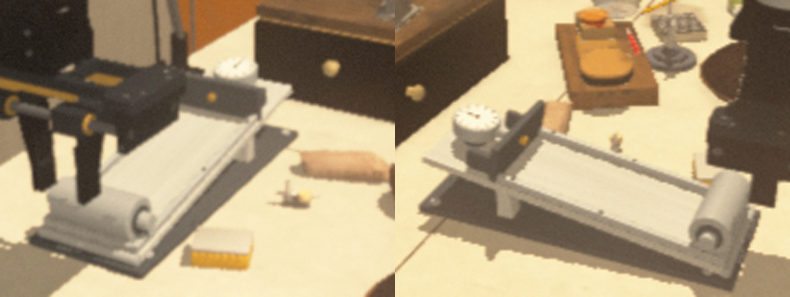

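Both fingers are behind the roll and clear of the lip. I'll creep up to contact.

>>> {"name": "send_rows", "arguments": {
  "motion": [
    {"x":0.1,"y":0,"z":0.05,"wx":0,"wy":0,"wz":0,"claw":0.2},
    {"x":0.1,"y":0,"z":0.05,"wx":0,"wy":0,"wz":0,"claw":0.2},
    {"x":0.1,"y":0,"z":0,"wx":0,"wy":0,"wz":0,"claw":0.2},
    {"x":0.1,"y":0,"z":0,"wx":0,"wy":0,"wz":0,"claw":0.2},
    {"x":0.1,"y":0,"z":0,"wx":0,"wy":0,"wz":0,"claw":0.2},
    {"x":0.1,"y":0,"z":0,"wx":0,"wy":0,"wz":0,"claw":0.2},
    {"x":0.1,"y":0,"z":-0.015,"wx":0,"wy":0,"wz":0,"claw":0.2},
    {"x":0.1,"y":0,"z":-0.015,"wx":0,"wy":0,"wz":0,"claw":0.2},
    {"x":0.1,"y":0,"z":-0.015,"wx":0,"wy":0,"wz":0,"claw":0.2}
  ]
}}

```text
clock: 7.55
tool_pos: [0.4412, -0.0367, 0.0338]
orientation: [-3.142, 0.0, 0.008]
contact_force: [-0.6, 0.5, 0.3]
opening: 0.0347
```

```bash
python3 look.py 3 scene side
```

```text
7.55 [ 0.4412 -0.0367  0.0338] [-3.142  0.     0.008] [-0.57  0.54  0.29]
```

View pics/l3.png

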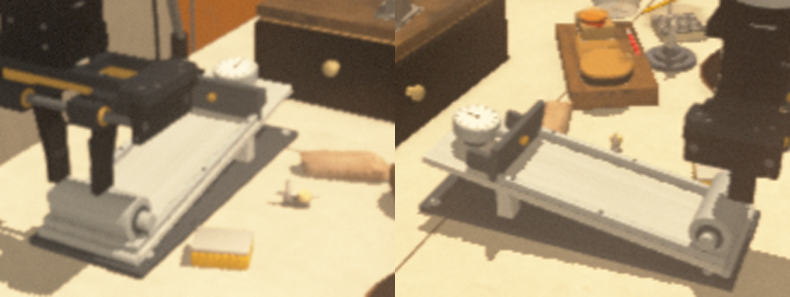

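```bash
cat > roll.py <<'E'
import sys
from h import *
from scipy.optimize import least_squares
t=.15;yaw=.008;O=np.array([.5637,-.0355,.035]);c,s=np.cos(yaw),np.sin(yaw)
Rz=np.array([[c,-s,0],[s,c,0],[0,0,1]])
B=Rz@np.array([[np.cos(t),0,-np.sin(t)],[0,1,0],[np.sin(t),0,np.cos(t)]])
for n in sys.argv[2:]:
    z=load(n);P=cloud(z).reshape(-1,3);C=z['p'].reshape(-1,3).mean(1)
    k=np.isfinite(P).all(1);d=(P[k]-O)@B*1000;C=C[k]
    x0=float(sys.argv[1])
    r=d[(C>105)&(abs(d[:,0]-x0)<40)&(d[:,2]>14)&(d[:,2]<45)&(abs(d[:,1])<40)]
    q=least_squares(lambda p:np.hypot(r[:,0]-p[0],r[:,2]-20)-20,[x0],loss='soft_l1',f_scale=1).x
    res=np.hypot(r[:,0]-q[0],r[:,2]-20)-20
    for a,b in((-40,-15),(-15,15),(15,40)):
        g=r[(r[:,1]>a)&(r[:,1]<b)]
        if len(g)>10: print(a,len(g),least_squares(lambda p:np.hypot(g[:,0]-p[0],g[:,2]-20)-20,[x0],loss='soft_l1',f_scale=1).x.round(1))
    print(n,'roll deck x',q.round(1),len(r),'med|res|',np.median(abs(res)).round(2))
E
python3 roll.py -99 scene0 side0; python3 roll.py -95 scene3 side3
python3 - <<'E'
from h import *
z=load("side3");cv2.imwrite("pics/z3.png",cv2.resize(z['p'][180:270,280:360][:,:,::-1],None,fx=6.6,fy=6.6,interpolation=cv2.INTER_CUBIC))
E
```

```text
-40 330 [-99.]
-15 373 [-99.]
15 281 [-99.]
scene0 roll deck x [-99.] 984 med|res| 0.71
-40 146 [-100.1]
-15 184 [-100.2]
15 223 [-100.2]
side0 roll deck x [-100.2] 553 med|res| 0.47
-40 328 [-98.9]
-15 313 [-99.]
15 274 [-99.]
scene3 roll deck x [-98.9] 915 med|res| 0.68
-40 49 [-100.4]
-15 144 [-100.1]
15 237 [-100.3]
side3 roll deck x [-100.2] 430 med|res| 0.42
```

View pics/z3.png

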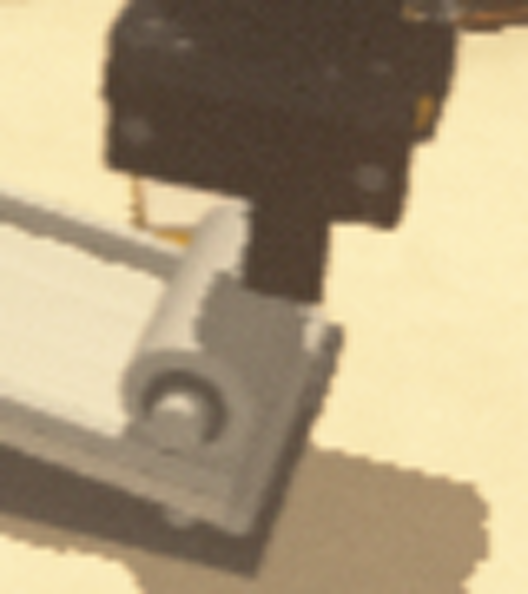

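Run:
```python
from h import *
for n in ("scene3","side3"):
    z=load(n);P=cloud(z).reshape(-1,3);C=z['p'].reshape(-1,3).mean(1)
    for lo in (.03,.04,.05,.06,.07,.08):
        k=(C<90)&(P[:,2]>lo)&(P[:,2]<lo+.01)&(abs(P[:,0]-.44)<.04)&(abs(P[:,1]+.037)<.045)
        q=P[k]
        if len(q)>5: print(n,lo,len(q),'x',np.percentile(q[:,0],[3,50,97]).round(4),'y',np.percentile(q[:,1],[3,97]).round(3))
```

```text
scene3 0.03 7 x [0.4514 0.4538 0.4557] y [-0.081 -0.08 ]
scene3 0.07 67 x [0.4286 0.4333 0.4457] y [-0.063 -0.014]
scene3 0.08 138 x [0.429  0.4344 0.4482] y [-0.063 -0.013]
side3 0.04 13 x [0.4505 0.4583 0.4689] y [0.004 0.006]
side3 0.07 28 x [0.4306 0.4396 0.4486] y [-0.012 -0.008]
side3 0.08 51 x [0.4298 0.4389 0.4493] y [-0.012 -0.009]
```

Run:
```python
from h import *
z=load("scene3");cv2.imwrite("pics/z3s.png",cv2.resize(z['p'][150:285,120:240][:,:,::-1],None,fx=5,fy=4.4,interpolation=cv2.INTER_CUBIC))
for n in("scene3","side3"):
    z=load(n)
    for X in([.4412,-.0367,.0338],[.4412,-.0193,.0338],[.4412,-.0541,.0338],[.4412,-.0193,.07]):
        c=z['R']@np.array(X)+z['t'];p=z['mtx']@c/c[2];u,v=p[:2].round().astype(int);print(n,X,(u,v),'depth pt',c[2].round(3),'img depth',z['d'][v,u].round(3),z['p'][v,u])
```

```text
scene3 [0.4412, -0.0367, 0.0338] (np.int64(166), np.int64(251)) depth pt 0.769 img depth 0.775 [128 122 104]
scene3 [0.4412, -0.0193, 0.0338] (np.int64(157), np.int64(248)) depth pt 0.776 img depth 0.779 [129 120 104]
scene3 [0.4412, -0.0541, 0.0338] (np.int64(174), np.int64(253)) depth pt 0.761 img depth 0.767 [136 125 110]
scene3 [0.4412, -0.0193, 0.07] (np.int64(155), np.int64(228)) depth pt 0.761 img depth 0.784 [134 124 105]
side3 [0.4412, -0.0367, 0.0338] (np.int64(323), np.int64(234)) depth pt 0.751 img depth 0.778 [134 118  95]
side3 [0.4412, -0.0193, 0.0338] (np.int64(320), np.int64(239)) depth pt 0.737 img depth 0.754 [138 122 103]
side3 [0.4412, -0.0541, 0.0338] (np.int64(325), np.int64(229)) depth pt 0.765 img depth 0.792 [141 125 106]
side3 [0.4412, -0.0193, 0.07] (np.int64(322), np.int64(224)) depth pt 0.719 img depth 0.708 [89 75 60]
```

View pics/z3s.png

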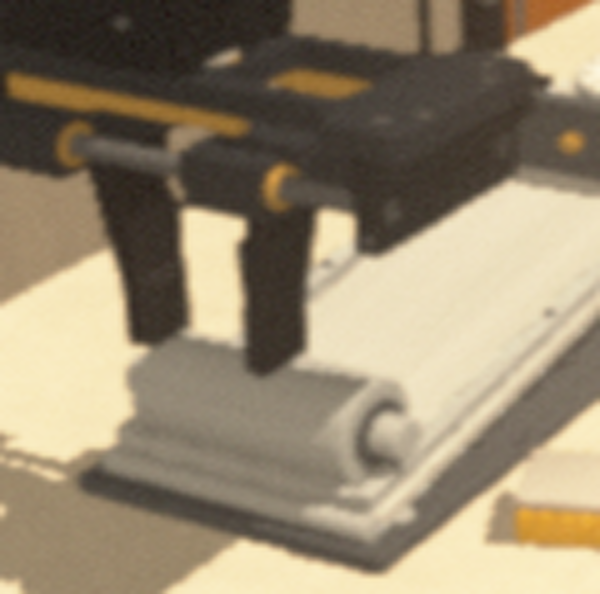

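The images contradict the pose reading. The fingertips show at z≈0.07, with right tip pixel (175,234) in scene and (324,225) in side, but the reported TCP z is 0.034. The roll hasn't been touched. Before going lower I'll measure this offset.

```bash
cat > tip.py <<'E'
import sys
from h import *
# args: tcp x y z, image names
X=np.array([float(a) for a in sys.argv[1:4]])
for n in sys.argv[4:]:
    z=load(n);P=cloud(z);C=z['p'].mean(2)
    k=(C<95)&(abs(P[...,0]-X[0])<.016)&(abs(P[...,1]-X[1])<.04)&(P[...,2]<X[2]+.09)&(P[...,2]>X[2]-.01)
    for s,nm in((1,'L'),(-1,'R')):
        q=P[k&((P[...,1]-X[1])*s>0)&(P[...,2]<X[2]+.06)]
        if len(q)<5: print(n,nm,'none');continue
        zs=np.sort(q[:,2]);print(n,nm,len(q),'lowest z',zs[:4].round(4),'offset',(zs[1]-X[2]).round(4),'x',q[:,0].min().round(4),q[:,0].max().round(4),'y',q[:,1].min().round(4),q[:,1].max().round(4))
E
python3 tip.py .4231 -.0368 .0858 scene1 side1; python3 tip.py .4227 -.0367 .0343 scene2 side2;python3 tip.py .4412 -.0367 .0338 scene3 side3;python3 tip.py .179 -.624 .182 side0
python3 -c "
from bench import bot;print(bot.sense())"
```

```text
scene1 L 169 lowest z [0.1257 0.1259 0.126  0.1263] offset 0.0401 x 0.4095 0.4326 y -0.021 -0.0104
scene1 R 135 lowest z [0.1268 0.1278 0.1283 0.1285] offset 0.042 x 0.4098 0.4318 y -0.0646 -0.0539
side1 L 108 lowest z [0.1262 0.1266 0.127  0.1271] offset 0.0408 x 0.4096 0.429 y -0.0125 -0.0077
side1 R 12 lowest z [0.1251 0.1258 0.1263 0.1281] offset 0.04 x 0.411 0.4142 y -0.0602 -0.052
scene2 L 125 lowest z [0.0761 0.0762 0.0763 0.0767] offset 0.0419 x 0.4091 0.4294 y -0.0208 -0.0106
scene2 R 130 lowest z [0.0755 0.0757 0.0759 0.0761] offset 0.0414 x 0.4104 0.4317 y -0.0639 -0.0548
side2 L 93 lowest z [0.077  0.0771 0.0774 0.0777] offset 0.0428 x 0.4108 0.4315 y -0.0116 -0.0077
side2 R none
scene3 L 128 lowest z [0.0737 0.074  0.0743 0.0744] offset 0.0402 x 0.4281 0.4475 y -0.0213 -0.0107
scene3 R 131 lowest z [0.0575 0.0738 0.0744 0.0744] offset 0.04 x 0.4284 0.4528 y -0.064 -0.0406
side3 L 101 lowest z [0.0741 0.0744 0.0746 0.0748] offset 0.0406 x 0.4293 0.4501 y -0.0128 -0.0078
side3 R none
side0 L none
side0 R 12 lowest z [0.2228 0.2235 0.2261 0.2283] offset 0.0415 x 0.1838 0.1947 y -0.6639 -0.6584
{'clock': 7.65, 'joint_pos': array([ 0.52710425,  0.09218056, -0.56059985,  2.09736328,  0.05933119,
        0.9667714 , -1.62855423]), 'dq': array([ 0.00094609, -0.0036645 , -0.0008081 ,  0.00679582, -0.00066467,
        0.00048808,  0.00069591]), 'effort': array([-9.42664366e-03, -3.67323446e+01, -1.55424993e+00, -3.42559469e+01,
        2.27188901e-02, -7.12135783e-02, -3.35214345e-02]), 'tool_pos': array([ 0.44133278, -0.0366716 ,  0.03381528]), 'orientation': array([-3.14145074e+00, -1.44381137e-04,  7.54083963e-03]), 'contact_force': array([ 0.69754767, -0.18726178,  0.73177671]), 'ft_torque': array([-0.03498346, -0.01776635,  0.05469873]), 'opening': 0.03460545226006294}
```

Run:
```python
from h import *
for n in("scene3","side3"):
    z=load(n);P=cloud(z);C=z['p'].mean(2)
    k=(C<110)&(abs(P[...,0]-.44)<.12)&(abs(P[...,1]+.037)<.13)&(P[...,2]>.07)&(P[...,2]<.3)
    q=P[k]
    for a in np.arange(-.11,.12,.02):
        g=q[abs(q[:,0]-.44-a)<.01]
        if len(g)>5: print(n,'dx',a.round(2),len(g),'z',np.percentile(g[:,2],[1,99]).round(3),'y',np.percentile(g[:,1],[1,99]).round(3))
```

```text
scene3 dx -0.05 122 z [0.271 0.299] y [-0.051 -0.023]
scene3 dx -0.03 4809 z [0.147 0.298] y [-0.13  0.05]
scene3 dx -0.01 2319 z [0.076 0.297] y [-0.131  0.05 ]
scene3 dx 0.01 1365 z [0.078 0.297] y [-0.132  0.053]
scene3 dx 0.03 425 z [0.147 0.253] y [-0.132 -0.05 ]
side3 dx -0.05 34 z [0.279 0.3  ] y [-0.042 -0.02 ]
side3 dx -0.03 1573 z [0.147 0.298] y [-0.121  0.059]
side3 dx -0.01 1293 z [0.079 0.298] y [-0.025  0.06 ]
side3 dx 0.01 1222 z [0.079 0.298] y [-0.013  0.06 ]
side3 dx 0.03 611 z [0.146 0.299] y [-0.029  0.059]
```

>>> {"name": "send_rows", "arguments": {
  "motion": [
    {"x":-0.45,"y":0,"z":0,"wx":0,"wy":0,"wz":0,"claw":0.2},
    {"x":-0.45,"y":0,"z":0,"wx":0,"wy":0,"wz":0,"claw":0.2},
    {"x":0,"y":0,"z":0.4,"wx":0,"wy":0,"wz":0,"claw":0.2},
    {"x":0,"y":0,"z":0.4,"wx":0,"wy":0,"wz":0,"claw":0.2},
    {"x":0,"y":0,"z":0.4,"wx":0,"wy":0,"wz":0,"claw":0.2},
    {"x":0,"y":0,"z":0.2,"wx":0,"wy":0,"wz":0,"claw":0.2},
    {"x":0,"y":0,"z":0,"wx":0,"wy":0,"wz":0,"claw":0.2}
  ]
}}

```text
clock: 8.52
tool_pos: [0.4228, -0.0367, 0.0053]
orientation: [-3.141, 0.001, 0.008]
contact_force: [-0.4, 0.9, -0.3]
opening: 0.0349
```

```bash
python3 look.py 4 scene side; python3 tip.py .423 -.0367 .005 scene4 side4
```

```text
8.525 [ 0.4228 -0.0367  0.0053] [-3.141e+00  1.000e-03  8.000e-03] [-0.37  0.87 -0.27]
scene4 L 239 lowest z [0.0008 0.0013 0.0015 0.0016] offset -0.0037 x 0.4095 0.4389 y -0.0367 0.0028
scene4 R 242 lowest z [0.001  0.0016 0.0017 0.0018] offset -0.0034 x 0.4103 0.4389 y -0.0765 -0.0373
side4 L 129 lowest z [0.0029 0.0038 0.0043 0.0044] offset -0.0012 x 0.4106 0.4374 y -0.0364 0.001
side4 R 17 lowest z [0.0045 0.0047 0.0061 0.007 ] offset -0.0003 x 0.4334 0.4373 y -0.0619 -0.0379
```

View pics/l4.png

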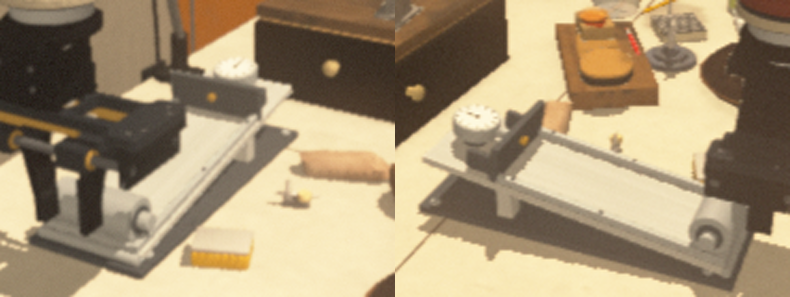

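The view matches the 40 mm offset, with the tips at z≈0.045 behind the roll. I'll lower 13 mm more and creep forward.

>>> {"name": "send_rows", "arguments": {
  "motion": [
    {"x":0,"y":0,"z":0.35,"wx":0,"wy":0,"wz":0,"claw":0.2},
    {"x":0,"y":0,"z":0.3,"wx":0,"wy":0,"wz":0,"claw":0.2},
    {"x":0.15,"y":0,"z":0,"wx":0,"wy":0,"wz":0,"claw":0.2},
    {"x":0.15,"y":0,"z":0,"wx":0,"wy":0,"wz":0,"claw":0.2},
    {"x":0.1,"y":0,"z":0,"wx":0,"wy":0,"wz":0,"claw":0.2},
    {"x":0.1,"y":0,"z":-0.015,"wx":0,"wy":0,"wz":0,"claw":0.2},
    {"x":0.1,"y":0,"z":-0.015,"wx":0,"wy":0,"wz":0,"claw":0.2},
    {"x":0.1,"y":0,"z":-0.015,"wx":0,"wy":0,"wz":0,"claw":0.2},
    {"x":0.1,"y":0,"z":-0.015,"wx":0,"wy":0,"wz":0,"claw":0.2},
    {"x":0.1,"y":0,"z":-0.015,"wx":0,"wy":0,"wz":0,"claw":0.2},
    {"x":0.1,"y":0,"z":-0.015,"wx":0,"wy":0,"wz":0,"claw":0.2}
  ]
}}

```text
clock: 10.0
tool_pos: [0.4411, -0.0368, -0.0058]
orientation: [3.141, 0.004, 0.007]
contact_force: [-7.2, -0.6, 5.6]
opening: 0.0348
```

```bash
python3 look.py 5 scene side; python3 roll.py -93 scene5 side5
```

```text
10.0 [ 0.4411 -0.0368 -0.0058] [3.141 0.004 0.007] [-7.21 -0.56  5.58]
-40 208 [-89.9]
-15 130 [-89.7]
15 107 [-89.8]
scene5 roll deck x [-89.8] 445 med|res| 0.76
15 176 [-90.6]
side5 roll deck x [-90.6] 176 med|res| 0.77
```

View pics/l5.png

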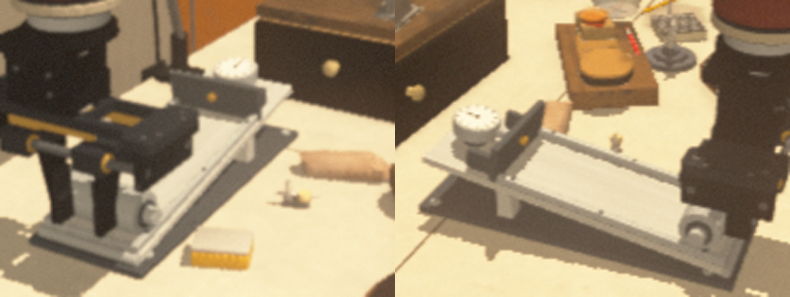

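The roll is moving up squarely at deck x ≈ -90 with a contact force of about 7 N. I'll go on up the slope slowly at 3 mm per row.

>>> {"name": "send_rows", "arguments": {
  "motion": [
    {"x":0.15,"y":0,"z":-0.022,"wx":0,"wy":0,"wz":0,"claw":0.2},
    {"x":0.15,"y":0,"z":-0.023,"wx":0,"wy":0,"wz":0,"claw":0.2},
    {"x":0.15,"y":0,"z":-0.022,"wx":0,"wy":0,"wz":0,"claw":0.2},
    {"x":0.15,"y":0,"z":-0.023,"wx":0,"wy":0,"wz":0,"claw":0.2},
    {"x":0.15,"y":0,"z":-0.022,"wx":0,"wy":0,"wz":0,"claw":0.2},
    {"x":0.15,"y":0,"z":-0.023,"wx":0,"wy":0,"wz":0,"claw":0.2},
    {"x":0.15,"y":0,"z":-0.022,"wx":0,"wy":0,"wz":0,"claw":0.2},
    {"x":0.15,"y":0,"z":-0.023,"wx":0,"wy":0,"wz":0,"claw":0.2},
    {"x":0.15,"y":0,"z":-0.022,"wx":0,"wy":0,"wz":0,"claw":0.2},
    {"x":0.15,"y":0,"z":-0.023,"wx":0,"wy":0,"wz":0,"claw":0.2}
  ]
}}

```text
clock: 11.35
tool_pos: [0.4711, -0.0367, -0.0013]
orientation: [3.141, 0.004, 0.007]
contact_force: [-7.8, 0.2, 7.0]
opening: 0.0347
```

```bash
python3 look.py 6 scene side; python3 roll.py -60 scene6 side6
```

```text
11.35 [ 0.4711 -0.0367 -0.0013] [3.141 0.004 0.007] [-7.81  0.2   6.99]
-40 196 [-59.6]
-15 136 [-59.6]
15 102 [-59.7]
scene6 roll deck x [-59.6] 434 med|res| 0.71
15 175 [-59.8]
side6 roll deck x [-59.8] 176 med|res| 0.71
```

View pics/l6.png

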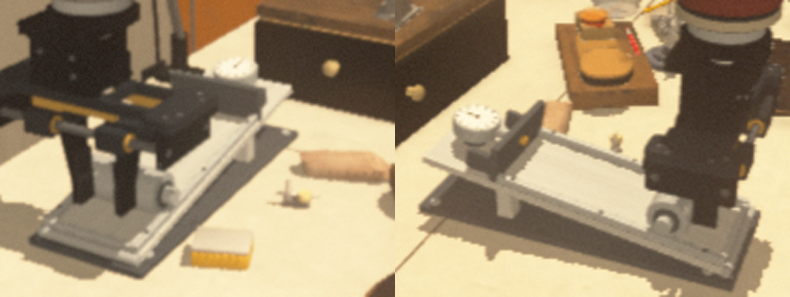

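>>> {"name": "send_rows", "arguments": {
  "motion": [
    {"x":0.18,"y":0,"z":-0.027,"wx":0,"wy":0,"wz":0,"claw":0.2},
    {"x":0.18,"y":0,"z":-0.027,"wx":0,"wy":0,"wz":0,"claw":0.2},
    {"x":0.18,"y":0,"z":-0.027,"wx":0,"wy":0,"wz":0,"claw":0.2},
    {"x":0.18,"y":0,"z":-0.027,"wx":0,"wy":0,"wz":0,"claw":0.2},
    {"x":0.18,"y":0,"z":-0.027,"wx":0,"wy":0,"wz":0,"claw":0.2},
    {"x":0.18,"y":0,"z":-0.027,"wx":0,"wy":0,"wz":0,"claw":0.2},
    {"x":0.18,"y":0,"z":-0.027,"wx":0,"wy":0,"wz":0,"claw":0.2},
    {"x":0.18,"y":0,"z":-0.027,"wx":0,"wy":0,"wz":0,"claw":0.2},
    {"x":0.18,"y":0,"z":-0.027,"wx":0,"wy":0,"wz":0,"claw":0.2},
    {"x":0.18,"y":0,"z":-0.027,"wx":0,"wy":0,"wz":0,"claw":0.2},
    {"x":0.18,"y":0,"z":-0.027,"wx":0,"wy":0,"wz":0,"claw":0.2},
    {"x":0.18,"y":0,"z":-0.027,"wx":0,"wy":0,"wz":0,"claw":0.2}
  ]
}}

```text
clock: 12.95
tool_pos: [0.5165, -0.0362, 0.0056]
orientation: [-3.142, 0.0, 0.008]
contact_force: [-5.3, -0.4, 3.2]
opening: 0.0344
```

>>> {"name": "send_rows", "arguments": {
  "motion": [
    {"x":0.18,"y":0,"z":-0.027,"wx":0,"wy":0,"wz":0,"claw":0.2},
    {"x":0.18,"y":0,"z":-0.027,"wx":0,"wy":0,"wz":0,"claw":0.2},
    {"x":0.18,"y":0,"z":-0.027,"wx":0,"wy":0,"wz":0,"claw":0.2},
    {"x":0.18,"y":0,"z":-0.027,"wx":0,"wy":0,"wz":0,"claw":0.2},
    {"x":0.18,"y":0,"z":-0.027,"wx":0,"wy":0,"wz":0,"claw":0.2},
    {"x":0.18,"y":0,"z":-0.027,"wx":0,"wy":0,"wz":0,"claw":0.2},
    {"x":0.18,"y":0,"z":-0.027,"wx":0,"wy":0,"wz":0,"claw":0.2},
    {"x":0.18,"y":0,"z":-0.027,"wx":0,"wy":0,"wz":0,"claw":0.2}
  ]
}}

```text
clock: 13.95
tool_pos: [0.5453, -0.0359, 0.0099]
orientation: [-3.142, 0.0, 0.008]
contact_force: [-5.8, -1.1, 4.0]
opening: 0.0349
```

```bash
python3 look.py 7 scene side; python3 roll.py 13 scene7 side7
```

```text
13.95 [ 0.5453 -0.0359  0.0099] [-3.142  0.     0.008] [-5.84 -1.09  4.  ]
-40 171 [15.5]
-15 137 [15.3]
15 81 [16.2]
scene7 roll deck x [15.5] 389 med|res| 0.87
15 171 [15.1]
side7 roll deck x [15.1] 173 med|res| 0.75
```

View pics/l7.png

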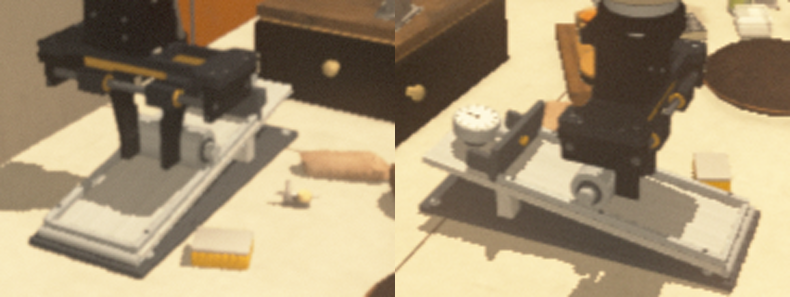

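The roll stays square at deck x ≈ 15, in contact with both fingers.

>>> {"name": "send_rows", "arguments": {
  "motion": [
    {"x":0.18,"y":0,"z":-0.027,"wx":0,"wy":0,"wz":0,"claw":0.2},
    {"x":0.18,"y":0,"z":-0.027,"wx":0,"wy":0,"wz":0,"claw":0.2},
    {"x":0.18,"y":0,"z":-0.027,"wx":0,"wy":0,"wz":0,"claw":0.2},
    {"x":0.18,"y":0,"z":-0.027,"wx":0,"wy":0,"wz":0,"claw":0.2},
    {"x":0.18,"y":0,"z":-0.027,"wx":0,"wy":0,"wz":0,"claw":0.2},
    {"x":0.18,"y":0,"z":-0.027,"wx":0,"wy":0,"wz":0,"claw":0.2},
    {"x":0.18,"y":0,"z":-0.027,"wx":0,"wy":0,"wz":0,"claw":0.2},
    {"x":0.18,"y":0,"z":-0.027,"wx":0,"wy":0,"wz":0,"claw":0.2},
    {"x":0.18,"y":0,"z":-0.027,"wx":0,"wy":0,"wz":0,"claw":0.2},
    {"x":0.18,"y":0,"z":-0.027,"wx":0,"wy":0,"wz":0,"claw":0.2},
    {"x":0.18,"y":0,"z":-0.027,"wx":0,"wy":0,"wz":0,"claw":0.2},
    {"x":0.18,"y":0,"z":-0.027,"wx":0,"wy":0,"wz":0,"claw":0.2}
  ]
}}

```text
clock: 15.55
tool_pos: [0.5885, -0.0356, 0.0164]
orientation: [-3.142, -0.0, 0.007]
contact_force: [-5.3, 0.2, 3.3]
opening: 0.035
```

>>> {"name": "send_rows", "arguments": {
  "motion": [
    {"x":0.12,"y":0,"z":-0.018,"wx":0,"wy":0,"wz":0,"claw":0.2},
    {"x":0.12,"y":0,"z":-0.018,"wx":0,"wy":0,"wz":0,"claw":0.2},
    {"x":0.12,"y":0,"z":-0.018,"wx":0,"wy":0,"wz":0,"claw":0.2},
    {"x":0.12,"y":0,"z":-0.018,"wx":0,"wy":0,"wz":0,"claw":0.2},
    {"x":0.12,"y":0,"z":-0.018,"wx":0,"wy":0,"wz":0,"claw":0.2},
    {"x":0.12,"y":0,"z":-0.018,"wx":0,"wy":0,"wz":0,"claw":0.2}
  ]
}}

```text
clock: 16.3
tool_pos: [0.6029, -0.0355, 0.0186]
orientation: [-3.142, -0.0, 0.008]
contact_force: [-4.4, -0.9, 3.7]
opening: 0.0347
```

```bash
python3 look.py 8 scene side; python3 roll.py 74 scene8 side8
```

```text
16.3 [ 0.6029 -0.0355  0.0186] [-3.142 -0.     0.008] [-4.44 -0.88  3.75]
-40 153 [74.1]
-15 139 [73.9]
15 64 [74.5]
scene8 roll deck x [74.1] 356 med|res| 0.98
15 179 [73.2]
side8 roll deck x [73.2] 179 med|res| 0.95
```

View pics/l8.png

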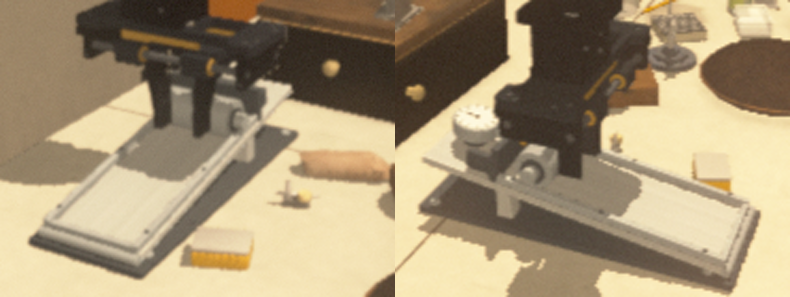

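Roll at deck x ≈ 74, about 11 mm short of home. I'll take 1–2 mm steps from here and watch the force.

>>> {"name": "send_rows", "arguments": {
  "motion": [
    {"x":0.08,"y":0,"z":-0.012,"wx":0,"wy":0,"wz":0,"claw":0.2},
    {"x":0.08,"y":0,"z":-0.012,"wx":0,"wy":0,"wz":0,"claw":0.2},
    {"x":0.08,"y":0,"z":-0.012,"wx":0,"wy":0,"wz":0,"claw":0.2},
    {"x":0.06,"y":0,"z":-0.01,"wx":0,"wy":0,"wz":0,"claw":0.2},
    {"x":0.06,"y":0,"z":-0.01,"wx":0,"wy":0,"wz":0,"claw":0.2}
  ]
}}

```text
clock: 17.02
tool_pos: [0.6091, -0.0354, 0.0196]
orientation: [3.141, 0.002, 0.008]
contact_force: [-8.5, -0.3, 6.1]
opening: 0.0346
```

>>> {"name": "send_rows", "arguments": {
  "motion": [
    {"x":0.05,"y":0,"z":-0.008,"wx":0,"wy":0,"wz":0,"claw":0.2},
    {"x":0.05,"y":0,"z":-0.008,"wx":0,"wy":0,"wz":0,"claw":0.2}
  ]
}}

```text
clock: 17.27
tool_pos: [0.6099, -0.0355, 0.0197]
orientation: [3.141, 0.004, 0.008]
contact_force: [-11.8, 0.3, 8.7]
opening: 0.0348
```

>>> {"name": "send_rows", "arguments": {
  "motion": [
    {"x":0.05,"y":0,"z":-0.008,"wx":0,"wy":0,"wz":0,"claw":0.2},
    {"x":0.05,"y":0,"z":-0.008,"wx":0,"wy":0,"wz":0,"claw":0.2},
    {"x":0.05,"y":0,"z":-0.008,"wx":0,"wy":0,"wz":0,"claw":0.2}
  ]
}}

```text
clock: 17.65
tool_pos: [0.6125, -0.0354, 0.0201]
orientation: [3.141, 0.005, 0.008]
contact_force: [-14.4, -0.2, 8.9]
opening: 0.0351
```

>>> {"name": "send_rows", "arguments": {
  "motion": [
    {"x":0.05,"y":0,"z":-0.008,"wx":0,"wy":0,"wz":0,"claw":0.2},
    {"x":0.05,"y":0,"z":-0.008,"wx":0,"wy":0,"wz":0,"claw":0.2}
  ]
}}

```text
clock: 17.9
tool_pos: [0.6142, -0.0355, 0.0203]
orientation: [3.141, 0.005, 0.007]
contact_force: [-14.6, -0.3, 10.6]
opening: 0.0348
```

```bash
python3 look.py 9 scene side; python3 roll.py 82 scene9 side9
```

```text
17.9 [ 0.6142 -0.0355  0.0203] [3.141 0.005 0.007] [-14.57  -0.31  10.57]
-40 152 [85.5]
-15 141 [85.1]
15 65 [85.9]
scene9 roll deck x [85.4] 358 med|res| 0.89
15 180 [84.5]
side9 roll deck x [84.5] 182 med|res| 1.01
```

View pics/l9.png

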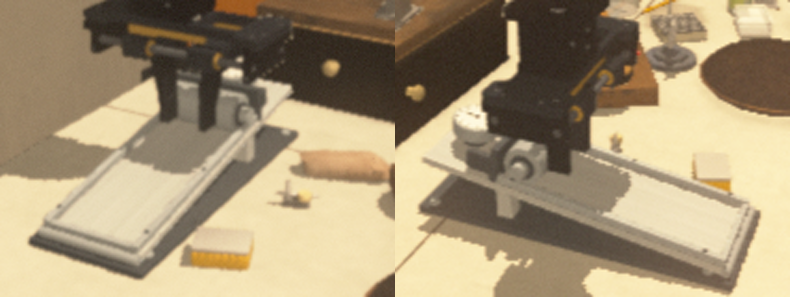

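>>> {"name": "send_rows", "arguments": {
  "motion": [
    {"x":0.04,"y":0,"z":-0.006,"wx":0,"wy":0,"wz":0,"claw":0.2},
    {"x":0.04,"y":0,"z":-0.006,"wx":0,"wy":0,"wz":0,"claw":0.2}
  ]
}}

```text
clock: 18.25
tool_pos: [0.6148, -0.0355, 0.0204]
orientation: [3.141, 0.007, 0.008]
contact_force: [-20.0, -0.3, 13.4]
opening: 0.0347
```

>>> {"name": "send_rows", "arguments": {
  "motion": [
    {"x":0.04,"y":0,"z":-0.006,"wx":0,"wy":0,"wz":0,"claw":0.2},
    {"x":0.04,"y":0,"z":-0.006,"wx":0,"wy":0,"wz":0,"claw":0.2}
  ]
}}

```text
clock: 18.5
tool_pos: [0.6148, -0.0355, 0.0203]
orientation: [3.141, 0.01, 0.008]
contact_force: [-26.8, -0.4, 16.6]
opening: 0.0349
```

The force rose 7 N with no movement, so the roll is on the stop plate. I'll hold still for a moment and verify.

>>> {"name": "send_rows", "arguments": {
  "motion": [
    {"x":0,"y":0,"z":0,"wx":0,"wy":0,"wz":0,"claw":0.2},
    {"x":0,"y":0,"z":0,"wx":0,"wy":0,"wz":0,"claw":0.2},
    {"x":0,"y":0,"z":0,"wx":0,"wy":0,"wz":0,"claw":0.2},
    {"x":0,"y":0,"z":0,"wx":0,"wy":0,"wz":0,"claw":0.2},
    {"x":0,"y":0,"z":0,"wx":0,"wy":0,"wz":0,"claw":0.2},
    {"x":0,"y":0,"z":0,"wx":0,"wy":0,"wz":0,"claw":0.2},
    {"x":0,"y":0,"z":0,"wx":0,"wy":0,"wz":0,"claw":0.2},
    {"x":0,"y":0,"z":0,"wx":0,"wy":0,"wz":0,"claw":0.2}
  ]
}}

```text
clock: 19.5
tool_pos: [0.6148, -0.0355, 0.0203]
orientation: [3.141, 0.01, 0.008]
contact_force: [-24.3, -0.2, 15.4]
opening: 0.0348
```

```bash
python3 look.py 10 scene side; python3 roll.py 84 scene10 side10
```

```text
19.5 [ 0.6148 -0.0355  0.0203] [3.141 0.01  0.008] [-24.34  -0.24  15.45]
-40 148 [86.2]
-15 144 [85.7]
15 65 [86.3]
scene10 roll deck x [85.9] 357 med|res| 0.99
15 178 [85.1]
side10 roll deck x [85.1] 178 med|res| 0.97
```

View pics/l10.png

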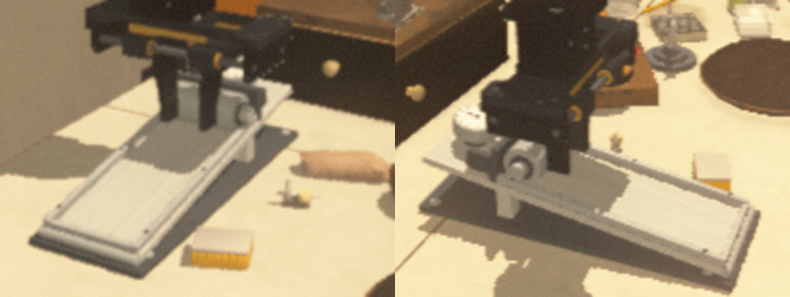

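The roll is at deck x 85–86 and steady, with the fingers pressing at 24 N. The tin, clamp and pouch are unmoved. Handing in.

```bash
python3 -c "
from bench import bot;bot.close_job();print(bot.sense()['clock'])"
```

```text
the job is handed in; nothing more can be done
the job is handed in; nothing more can be done
```

The roll is home against the stop plate. I pushed it up the ramp with both fingertips at no more than about 30 mm/s, and handed in at 19.6 s with the fingers still pressing it there.

**Last checks, after holding still for 1 s:**
- **Position:** the roll centre measured deck x = 85.9 mm (scene camera) and 85.1 mm (side camera), against 85 mm for home, and the roll lay square across the deck.
- **Contact with the stop:** the last 1.6 mm of commanded advance raised the push from 20 to 27 N with no movement, then it held steady at about 24 N. I take this as the roll on the plate with the plunger flush. The plunger itself was hidden behind the roll, so I did not see it directly.
- **Bystanders:** the tin, clamp and pouch look unmoved in both views.

**Disagreement:** the reported TCP height was about 40 mm lower than the fingertips seen in both cameras. My first approach therefore stopped above the roll without touching it. I set the pushing height from the images after that.

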